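# Open the carver's gouge case

## Task

Two wooden cases with sprung lids stand on the carver's bench. Open the longer one, the gouge case: slide the thumb latch on its front ledge to the left as seen from the robot, so that the lid springs fully open and stays open. Leave the shorter case shut.

Things in the scene. Friction and masses are not known exactly. Their poses are not given: they have to be found in the camera images.
- gouge_thumb (a point): Top centre of the longer case's thumb piece, a dark steel block 18 (x) x 16 (y) x 29 mm tall that stands clear on the ledge on the case's robot side; moves with the latch. 81 mm above the bench, 31 mm above the ledge. Its axes: z up, x towards lid and hinge, y the way the latch slides to release (left as seen from the robot). Ledge free 80 mm either side along y. Lid's edge 32 mm to +x.
- gouge_latch (a joint): Slide of that latch along y, in m: 0 to 0.003 at the start (locked), 0.022 at the end stop. Its 16 mm wide tongue, on the +x side, holds a tab on the lid's edge and lets go at about 0.010. Takes about 2 N, no return spring, stays where left.
- gouge_lid (a joint): Lid of the longer case, rad: 0 shut, 1.65 fully open, just past upright. Lid 135 (x) x 240 (y) mm, hinged 167 mm to +x of the thumb piece. Once unlatched a spring (about 1.5 N at the front edge) opens it in a second or two and keeps it open. The case, pale plywood, 188 (x) x 240 (y) x 61 mm high, is fixed to the bench.
- stone_lid (a joint): Lid of the shorter case (140 mm along y, otherwise alike, with the same latch, fixed too), rad: 0 shut, 1.65 fully open. It must stay shut.
Mind the look-alikes: they are no part of the job. Leave any green, purple or red look-alike of the part that bears stone_lid alone.

How it is judged:
By the outcome, as a careful person would: the job done as asked, in the order asked, and still so for the second after the job is handed in, with the robot touching nothing.
It also fails if it takes over 34 s, if anything falls off the work surface, if the arm or the gripper's body presses on something with over 40 N, if the wrist force passes 120 N, or if a joint passes its speed limit or range.

## Robot

A 6-joint arm with a two-finger parallel gripper is mounted at the origin on the work surface. World frame = base frame: x ahead of the robot, y to its left, z up, the work surface at z = 0. Lengths are in m, angles in degrees, forces in N, time in s.
With the tool pointing down it reaches from about 0.25 to 0.725 m from the base axis. Payload 9.7 kg.
Tool frame: the origin (TCP) lies at the very end of the fingers, on their centre line; the grasp point (between the pads) lies 19 mm behind it; z points along the fingers, y is the direction in which the jaws open and shut (so a half turn about z gives the same grasp; the last joint's range is limited). The gripper opens to 85 mm and grips with 20 to 120 N. Pads are 22 mm wide; open, the fingers measure 114 mm over their backs; the gripper's body (76 mm by 85 mm) begins 54 mm behind the grasp point. The pads swing forward as they close: fully open they stand 13 mm farther back than shut.
Start: joints at [-65.89, 4.979, 10.078, 95.1, 0, 90], TCP at [0.225, -0.502, 0.21] pointing down, gripper open.
Joint ranges: [-179.16, 179.16], [-48.56, 103.87], [-65.8, 70.77], [-126.05, 130.52], [-82.76, 87.17], [-180, 180]. Speed limits (degrees/s): [127.2, 127.2, 147.25, 180, 180, 180].

## Interface

Orientations are given as [roll, pitch, yaw] about the fixed x, y, z axes, in that order (R = Rz(yaw) Ry(pitch) Rx(roll)).
In Python, from workcell import bot gives the robot as it stands. The module is installed in compiled form; this text tells all that it offers.
- The arm moves only by the tool step_arm, never from a script. Its arguments are lists of equal length, an entry for each row: "dr": the turn, a rotation vector about the tool's x, y, z in rad, a list of three; "xyz": the shift along the tool's x, y, z in units of 40 mm (1.0 is 40 mm), a list of three; "gripper": the opening, from 0 (shut) to 1 (fully open). In form: {"dr": [[wx, wy, wz], ...], "xyz": [[x, y, z], ...], "gripper": [gripper, ...]}. A call has exactly 8 rows; each row is the pose to reach, as a shift and turn from the pose commanded when the call began, along the tool's axes at that moment; what a row does not reach only later rows make up. A row lasts 1/10 s, in which the tool goes at most 50 mm and 8.59 degrees, less where a joint would pass 70% of its speed; a pose out of reach is approached as far as the arm can. A call with a gripper value outside its range is refused whole. The fingers move at their own pace and stop on an object; "squeeze" is the grip in N (left out, the last holds). Time passes only in rows, so rows that repeat a pose let the fingers close, or fill a call up. It gives the time, the measured TCP pose, the force and the opening at its end, in the units of the state.
- bot.get_obs(): the state, without advancing time (a new reading comes with each control period).
- bot.camera(name): name is "scene" or "top"; returns a dict with "image" (384x512x3 uint8, red, green, blue), "camera_matrix" (3x3 intrinsics, pixels), "R" (3x3) and "t" (3): a world point X has camera coordinates R X + t. Camera axes: x right, y down, z forward; pixel columns grow to the right and rows downward; lengths in m; the calibration is good to about 2 mm. A picture is of the moment at which its call begins. There is no depth.
- bot.job_done(): hands the job in, once; it reports no verdict.
Trained networks look in a picture, given as the dict that the camera call returned (one of the last four; its "shot" number tells which), for a name from the list of things; names that differ only in an ending like _2 or _b are one class to them, and where a whole thing is asked for, a point or a joint stands for the part that bears it (a point fixed in the world has none). Each returns a list of dicts, best first, with "p" (0 to 1); they miss things now and then, are a little off and sometimes report something else, mostly with a low value. They report only what shows in the picture. A call takes as long as a camera call. They do not tell look-alikes from the thing itself.
- bot.regions_of(picture, thing): "region" (384x512 bool, what is visible of it) and "box" ([centre column, centre row, width, height] in pixels, round what is visible of it).
The state is a dict: "time": time; "q": joint angles; "qd": joint speeds; "joint_efforts": joint torques, N m; "ee_pos": TCP position; "tcp_rot": TCP orientation; "wrist_force": force on the tool from outside, world axes, zero at the start; "torque": the same for the moment, N m; "opening": finger opening in m.
Only numpy, scipy, OpenCV 4.12 (cv2) and the standard library are available. Lean on these libraries where they do the work, as an engineer would, in place of code of your own. Each camera call takes 0.05 s, during which the arm holds its last target.

## Working session

There is one attempt and no reset: what is moved stays moved. The work goes in short steps, Python scripts to look and compute and a tool call to move; the robot and the scene stay as the last step left them, time stands still between calls to the robot, and variables do not carry over. Pictures are saved under pics/ and viewed, and the job is handed in when it is done.

Besides the shell and the picture viewer there is one more tool, called as a command line: name --argument value ..., lists and objects as JSON in quotes. step_arm: Moves the arm, as the interface text tells. Its arguments: {"type":"object","properties":{"dr":{"type":"array"},"xyz":{"type":"array"},"gripper":{"type":"array"},"squeeze":{"type":"number"}},"required":["dr","xyz","gripper"]}

```bash
mkdir -p pics
python3 - <<'E'
from workcell import bot
import cv2,pickle
o=bot.get_obs();print({k:o[k] for k in('time','ee_pos','tcp_rot','opening')})
P={}
for n in('scene','top'):
    p=bot.camera(n);P[n]=p
    im=cv2.cvtColor(p['image'],cv2.COLOR_RGB2BGR)
    cv2.imwrite(f'pics/{n}0.png',cv2.resize(im,(800,600),interpolation=cv2.INTER_CUBIC))
    for th in('gouge_thumb','gouge_lid','stone_lid'):
        for r in bot.regions_of(p,th)[:4]: print(n,th,round(r['p'],2),[round(float(v),1) for v in r['box']])
pickle.dump(P,open('P.pkl','wb'))
E
```

```text
{'time': 0.0, 'ee_pos': array([ 0.22455806, -0.5017702 ,  0.20916619]), 'tcp_rot': array([-1.79920589e+02, -1.67024837e-03,  2.41090695e+01]), 'opening': 0.08526966071783243}
scene gouge_lid 0.67 [362.3, 267.1, 99.8, 68.0]
scene stone_lid 0.71 [115.6, 188.2, 70.6, 57.3]
scene stone_lid 0.64 [377.3, 173.1, 69.2, 54.5]
scene stone_lid 0.62 [192.1, 217.9, 65.6, 58.1]
scene stone_lid 0.62 [211.7, 122.1, 58.2, 45.8]
top gouge_thumb 0.69 [121.1, 193.4, 9.6, 17.4]
top gouge_lid 0.9 [116.3, 157.9, 104.6, 66.4]
top stone_lid 0.92 [387.1, 149.3, 60.9, 58.7]
top stone_lid 0.89 [294.5, 148.9, 59.0, 62.4]
top stone_lid 0.86 [127.3, 281.7, 74.7, 71.8]
```

View pics/scene0.png

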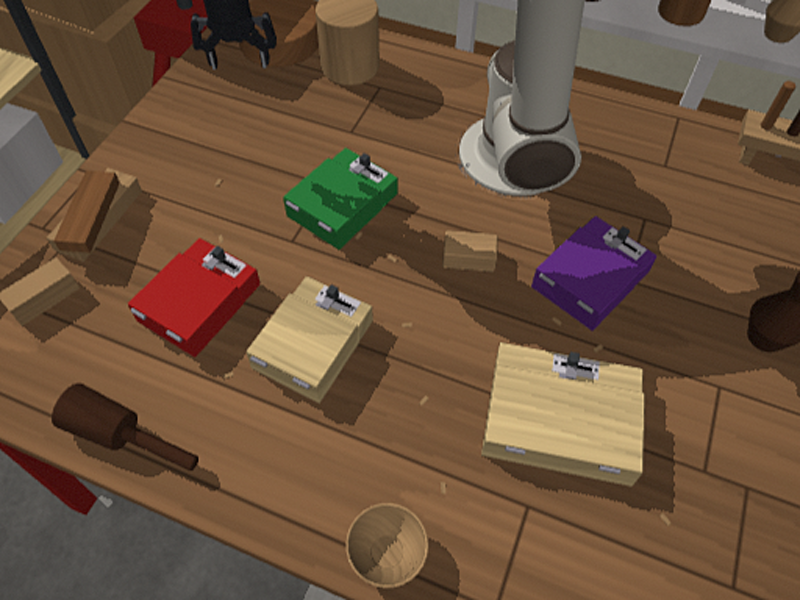

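View pics/top0.png

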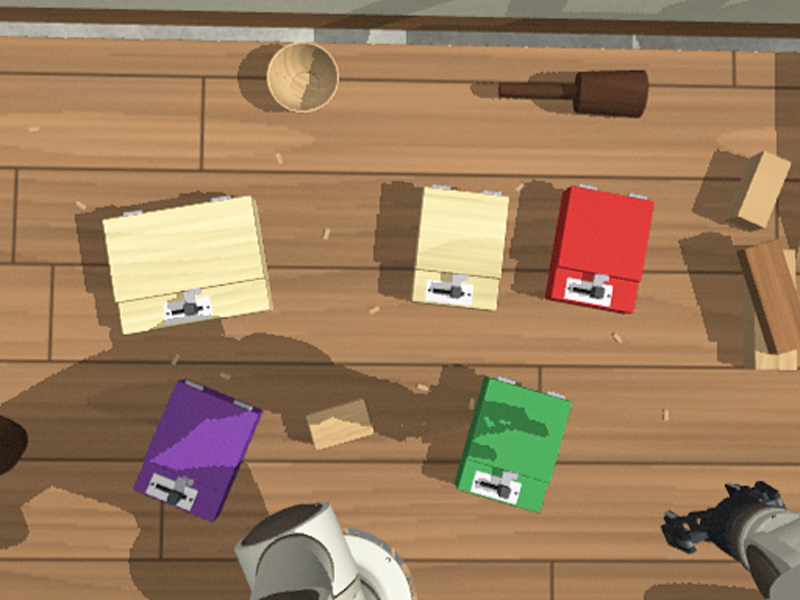

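The scene view shows the long pale case at about (565,410) of 800x600. In the top view it is at (187,265), with its dark thumb at about (190,308). The short pale case is separate at (460,248), and the red, green and purple cases are the look-alikes. Next I'll measure the thumb and the yaw.

```bash
cat > h.py <<'E'
import numpy as np
def back(p,uv,z):
    K,R,t=(np.array(p[k]) for k in('camera_matrix','R','t'))
    d=R.T@np.linalg.inv(K)@np.array([uv[0],uv[1],1.]);c=-R.T@t
    return c+d*(z-c[2])/d[2]
def proj(p,X):
    K,R,t=(np.array(p[k]) for k in('camera_matrix','R','t'))
    x=K@(R@np.array(X)+t);return x[:2]/x[2]
E
python3 - <<'E'
import pickle,cv2,numpy as np
from h import *
P=pickle.load(open('P.pkl','rb'))
for n,(u0,v0,w,h) in {'top':(60,115,120,105),'scene':(300,210,120,110)}.items():
    im=cv2.cvtColor(P[n]['image'],cv2.COLOR_RGB2BGR)[v0:v0+h,u0:u0+w]
    cv2.imwrite(f'pics/{n}_z.png',cv2.resize(im,(w*5,h*5),interpolation=cv2.INTER_CUBIC))
    print(n,'cam',-np.array(P[n]['R']).T@P[n]['t'])
p=P['top']
for uv in [(121,193.4),(121.6,197.5)]: print(uv,back(p,uv,.081))
E
```

```text
top cam [ 0.4561174  -0.06118327  1.28561879]
scene cam [1.13064497 0.18562832 1.10714832]
(121, 193.4) [0.4987043  0.23824625 0.081     ]
(121.6, 197.5) [0.48860821 0.23653009 0.081     ]
```

View pics/top_z.png

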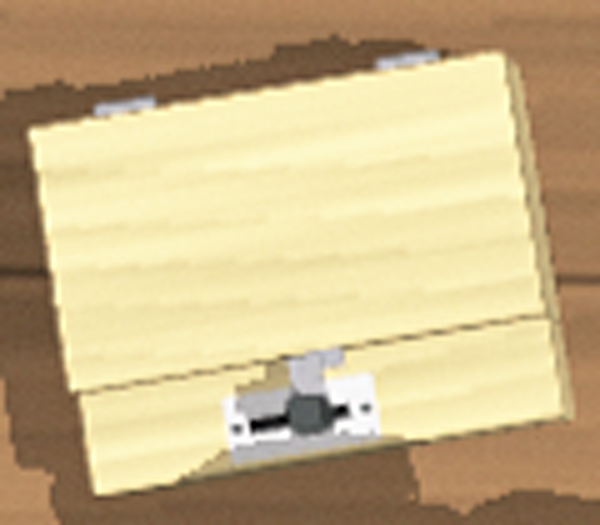

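View pics/scene_z.png

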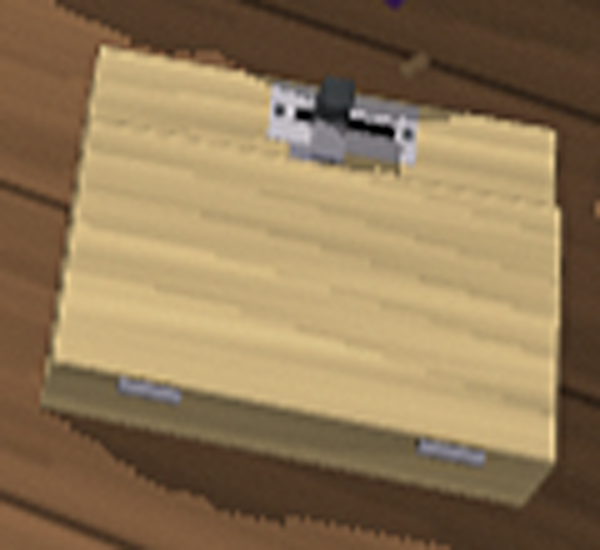

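Run:
```python
import pickle,cv2,numpy as np
from scipy.optimize import minimize
from h import *
P=pickle.load(open('P.pkl','rb'))
p=P['top']
c=lambda x,y:(60+x/5,115+y/5)
# lid front edge / hinge edge / lid corners at z .061; ledge at .05
for a,b,z in [((80,390),(545,316),.061),((30,128),(505,53),.061),((97,494),(568,416),.05)]:
    A,B=back(p,c(*a),z),back(p,c(*b),z);print(A,B,np.linalg.norm(A-B),np.degrees(np.arctan2(-(A-B)[0],(A-B)[1])))
yaw=np.radians(8.8)
def corners(x,y,yaw):
    X=np.array([[i*.009,j*.008] for i in(-1,1) for j in(-1,1)])
    R=np.array([[np.cos(yaw),-np.sin(yaw)],[np.sin(yaw),np.cos(yaw)]])
    q=X@R.T+[x,y]
    return np.vstack([np.c_[q,np.full(4,z)] for z in(.052,.081)])
for n,(u0,v0,w,h) in {'top':(112,185,20,22),'scene':(355,220,20,20)}.items():
    im=P[n]['image'][v0:v0+h,u0:u0+w].astype(int); print(n);print(im.sum(2)//3)
def over(x,y,yaw):
  for n in P:
    im=cv2.cvtColor(P[n]['image'],cv2.COLOR_RGB2BGR)
    u,v=proj(P[n],[x,y,.07]).astype(int)
    s=12;cr=cv2.resize(im[v-20:v+20,u-25:u+25],None,fx=s,fy=s,interpolation=cv2.INTER_NEAREST)
    pts=np.array([proj(P[n],k) for k in corners(x,y,yaw)])
    q=((pts-[u-25,v-20]+.5)*s).astype(np.int32)
    for zz,col in((q[:4],(0,0,255)),(q[4:],(0,255,0))):
        cv2.polylines(cr,[cv2.convexHull(zz)],True,col,1)
    cv2.imwrite(f'pics/{n}_ov.png',cr)
over(.4884,.2395,yaw)
```

```text
[0.49918627 0.3549994  0.061     ] [0.53901934 0.12414175 0.061     ] 0.23426892922557127 9.789643913994436
[0.63070283 0.38375975 0.061     ] [0.67221885 0.14687857 0.061     ] 0.24049173449475275 9.940752492824576
[0.44725985 0.34872166 0.05      ] [0.48907587 0.11321248 0.05      ] 0.23919271747272725 10.06826869971296
top
[[225 222 220 217 209 208 213 207 206 194 184 182 194 197 195 199 181 206
  216 219]
 [215 213 205 164 103 108 146 162 157 189 198 198 181 199 202 197 183 219
  219 218]
 [143 130 119 139 155 176 209 201 198 199 201 199 176 197 192 194 199 217
  219 219]
 [206 147 149 151 148 167 206 199 193 198 199 198 187 211 195 202 217 213
  222 222]
 [214 149 152 152 151 155 203 200 195 200 199 198 197 225 223 220 224 225
  226 230]
 [205 147 153 159 159 167 203 202 201 201 199 191 185 232 234 234 236 241
  240 246]
 [155 159 161 158 160 161 180 205 199 201 197 198 199 244 248 249 249 249
  249 250]
 [161 160 163 167 171 174 158 195 205 199 201 203 209 238 250 249 248 248
  248 248]
 [175 174 177 184 187 184 146 133 185 185 186 186 184 213 252 248 248 248
  247 246]
 [185 1
[... 2105 characters left out ...]
 119 117
  119 121]
 [ 60  73 197 211  42  12  23  46  34  32  33  33  32  27  33 178 182 180
  126 119]
 [154 163 196 176  48   0   0  30  67  37  27  32  34  34  21 143 145 146
  146 143]
 [195 191 192 175 153 157 116  79 122 118  73  56  62  54  21   0   7  22
  102 103]
 [192 189 191 194 195 201 181 137 140 141 123 120  85  81  45  21   0   0
    0   0]
 [198 196 194 193 193 193 198 159 136 134 139 141 124  87 103 101 101  74
   75  23]
 [162 187 182 193 195 198 202 149 133 134 134 135 141 118 126 126 129 115
  117 100]
 [150 170 155 159 168 168 181 141 132 133 135 133 137 140 121 121 122 124
  124 126]
 [166 166 148 128 135 137 144 135 136 134 134 133 134 136 123 122 125 123
  122 123]]
```

View pics/top_ov.png

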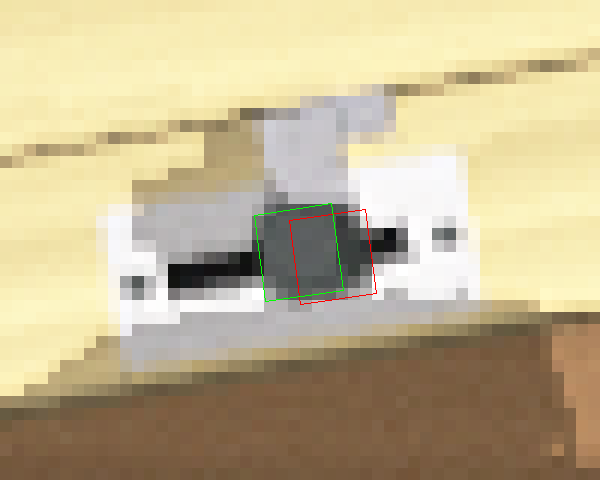

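View pics/scene_ov.png

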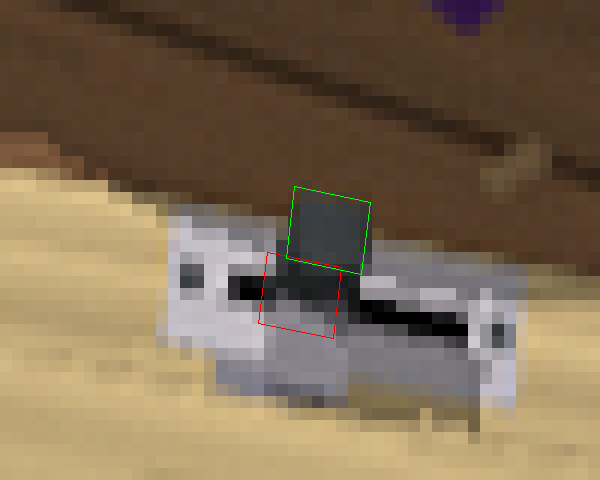

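The projected box matches the thumb in both views: its top is at about (0.488, 0.238) and the case yaw is about 10°. I'll start the transit, three calls at about z = 0.21. The plan is to straddle the thumb with the jaws along the case's y and push with one finger.

step_arm --dr '[[0,0,-0.12],[0,0,-0.24],[0,0,-0.36],[0,0,-0.48],[0,0,-0.6],[0,0,-0.72],[0,0,-0.84],[0,0,-0.96]]' --xyz '[[0.57,-0.59,0],[1.13,-1.19,0],[1.7,-1.78,0],[2.27,-2.37,0],[2.83,-2.96,0],[3.4,-3.56,0],[3.96,-4.15,0],[4.53,-4.74,0]]' --gripper '[0.45,0.45,0.45,0.45,0.45,0.45,0.45,0.45]'

```text
time: 1.2
ee_pos: [0.3128, -0.2537, 0.21]
tcp_rot: [180.0, 0.0, 79.4]
wrist_force: [0.7, -0.8, -0.1]
opening: 0.0385
```

```bash
cat >> h.py <<'E'
from scipy.spatial.transform import Rotation as Ro
def togo(o,tgt,yaw):
    R=Ro.from_euler('xyz',o['tcp_rot'],degrees=True)
    T=Ro.from_euler('xyz',[180,0,yaw],degrees=True)
    print('t',round(o['time'],2),'tcp',np.round(o['ee_pos'],4),'rot',np.round(o['tcp_rot'],1),'q',np.round(o['q'],1),'F',np.round(o['wrist_force'],1),'op',round(o['opening'],4))
    print('xyz units',np.round(R.inv().apply(np.array(tgt)-o['ee_pos'])/.04,2),'dr',np.round((R.inv()*T).as_rotvec(),3))
E
python3 - <<'E'
from workcell import bot
from h import *
togo(bot.get_obs(),[.4884-.006,.238-.001,.14],-170)
E
```

```text
t 1.2 tcp [ 0.3128 -0.2537  0.21  ] rot [180.    0.   79.4] q [-39.  -15.   -8.5  96.5   0.   61.6] F [ 0.7 -0.8 -0.1] op 0.0385
xyz units [12.84  1.91  1.75] dr [ 0.000e+00  1.000e-03 -1.931e+00]
```

step_arm --dr '[[0,0,-0.12],[0,0,-0.24],[0,0,-0.36],[0,0,-0.48],[0,0,-0.6],[0,0,-0.72],[0,0,-0.84],[0,0,-0.96]]' --xyz '[[0.8,0.12,0],[1.6,0.24,0],[2.4,0.36,0],[3.2,0.48,0],[4.0,0.6,0],[4.8,0.72,0],[5.6,0.84,0],[6.4,0.95,0]]' --gripper '[0.45,0.45,0.45,0.45,0.45,0.45,0.45,0.45]'

```text
time: 2.0
ee_pos: [0.3985, -0.0094, 0.2101]
tcp_rot: [180.0, 0.0, 134.4]
wrist_force: [-0.4, -0.2, 0.1]
opening: 0.0386
```

Run:
```python
from workcell import bot
from h import *
togo(bot.get_obs(),[.4884-.006,.238-.001,.14],-170)
```

```text
t 2.0 tcp [ 0.3985 -0.0094  0.2101] rot [180.    0.  134.4] q [ -1.3 -15.6  -8.9  96.6  -0.   44.2] F [-0.4 -0.2  0.1] op 0.0386
xyz units [2.93 5.81 1.75] dr [ 0.     0.001 -0.97 ]
```

step_arm --dr '[[0,0,-0.13],[0,0,-0.26],[0,0,-0.39],[0,0,-0.52],[0,0,-0.65],[0,0,-0.78],[0,0,-0.91],[0,0,-0.97]]' --xyz '[[0.39,0.78,0.15],[0.78,1.56,0.35],[1.17,2.34,0.6],[1.56,3.12,0.8],[1.95,3.9,1.1],[2.34,4.68,1.3],[2.73,5.46,1.5],[2.93,5.81,1.75]]' --gripper '[0.45,0.45,0.45,0.45,0.45,0.45,0.45,0.45]'

```text
time: 2.8
ee_pos: [0.4841, 0.2376, 0.1393]
tcp_rot: [180.0, 0.0, -169.9]
wrist_force: [0.1, -0.5, -0.1]
opening: 0.0382
```

Run:
```python
from workcell import bot
import cv2
from h import *
o=bot.get_obs();togo(o,[.4884-.006,.238-.001,.060],-170)
for n in('scene','top'):
    p=bot.camera(n);im=cv2.cvtColor(p['image'],cv2.COLOR_RGB2BGR)
    u,v=proj(p,o['ee_pos']).astype(int);print(n,u,v)
    u0,v0=max(u-65,0),max(v-50,0)
    cv2.imwrite(f'pics/{n}1.png',cv2.resize(im[v0:v0+100,u0:u0+130],None,fx=6,fy=6,interpolation=cv2.INTER_CUBIC))
```

```text
t 2.8 tcp [0.4841 0.2376 0.1393] rot [ 180.     0.  -169.9] q [26.1  2.6 -0.2 87.1  0.  16.1] F [ 0.1 -0.5 -0.1] op 0.0382
xyz units [ 0.04 -0.01  1.98] dr [0.    0.    0.001]
scene 371 214
top 114 198
```

View pics/scene1.png

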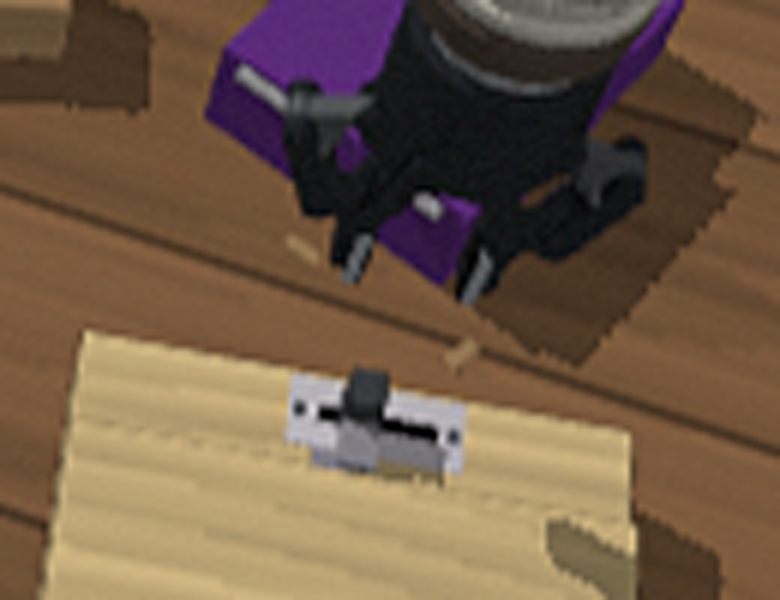

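View pics/top1.png

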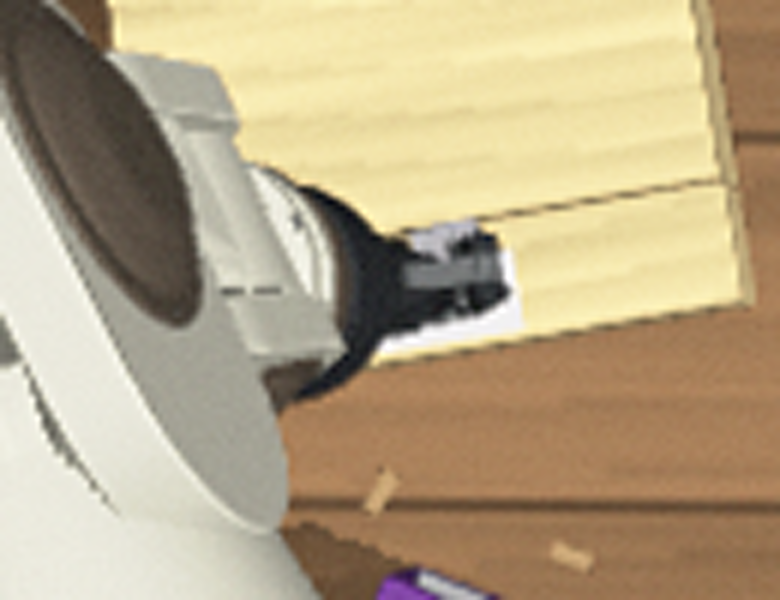

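Run:
```python
from workcell import bot
import cv2,pickle
from h import *
o=bot.get_obs();P=pickle.load(open('P.pkl','rb'))
R=Ro.from_euler('xyz',o['tcp_rot'],degrees=True)
for n,(u0,v0) in {'scene':(306,164),'top':(49,148)}.items():
    im=cv2.imread(f'pics/{n}1.png')
    pr=lambda X:tuple(((proj(P[n],X)-[u0,v0]+.5)*6).astype(int).tolist())
    for dz in(0,-.008,-.03):
      for s in(1,-1):
        a=[pr(o['ee_pos']+R.apply([x,s*.019,dz])) for x in(-.011,.011)]
        cv2.line(im,a[0],a[1],(0,255,0) if s>0 else (0,0,255),1)
    for z in(.0,.03,.06): cv2.circle(im,pr(o['ee_pos']+[0,0,-z]),3,(255,0,255),-1)
    cv2.imwrite(f'pics/{n}1b.png',im)
```

```text
(no output)
```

View pics/scene1b.png

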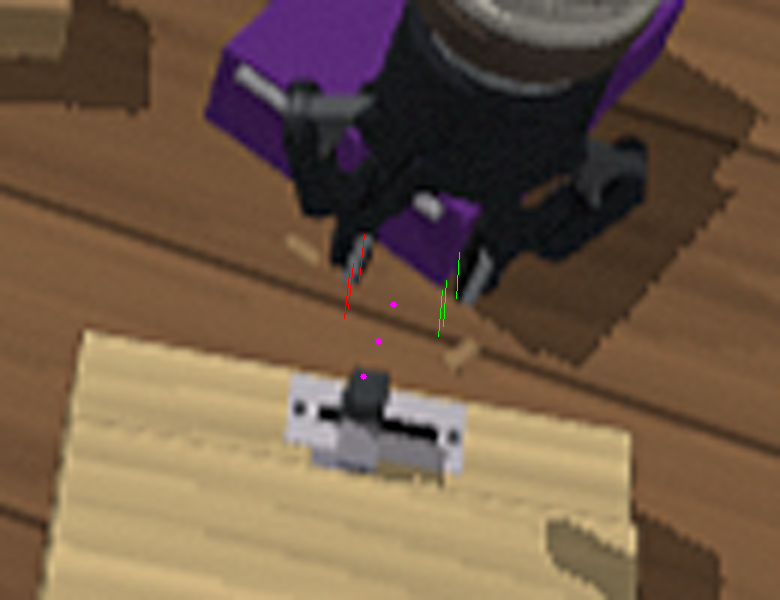

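View pics/top1b.png

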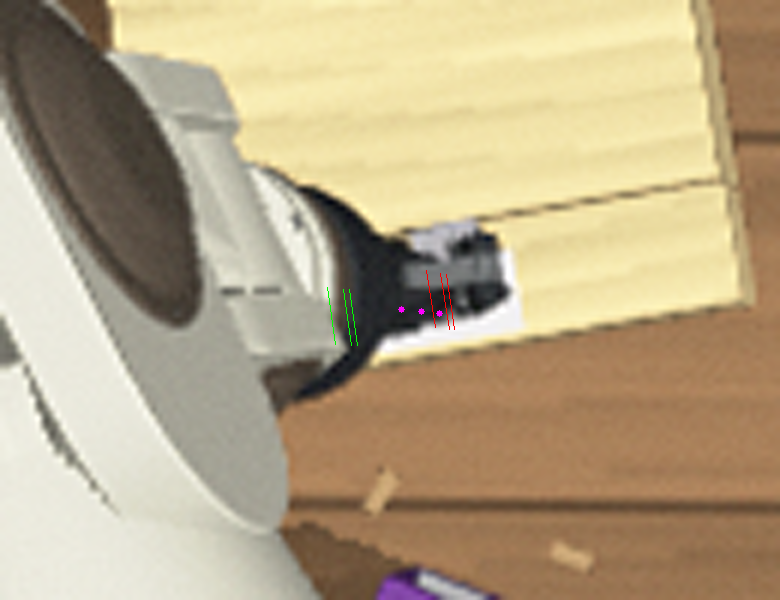

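Run:
```python
from workcell import bot
import cv2
from h import *
o=bot.get_obs();p=bot.camera('scene');print(o['ee_pos'],o['opening'],bot.get_obs()['ee_pos'])
im=cv2.cvtColor(p['image'],cv2.COLOR_RGB2BGR)
cv2.imwrite('pics/s2.png',cv2.resize(im[195:235,350:400],None,fx=14,fy=14,interpolation=cv2.INTER_NEAREST))
```

```text
[0.48310332 0.23664219 0.13796329] 0.038635956002813124 [0.48302758 0.23560703 0.13897747]
```

View pics/s2.png

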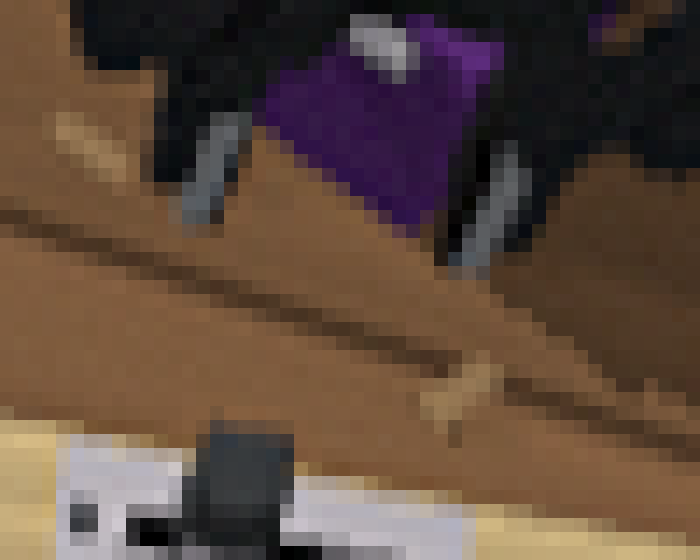

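The scene crop shows the fingers straddling the thumb in y. The pad tips are about 25 mm higher in the picture than nominal, and one view can't tell whether that is z or x. I'll go down part way and look again.

step_arm --dr '[[0,0,0],[0,0,0],[0,0,0],[0,0,0],[0,0,0],[0,0,0],[0,0,0],[0,0,0]]' --xyz '[[0,0,0.35],[0,0,0.7],[0,0,1.05],[0,0,1.4],[0,0,1.6],[0,0,1.7],[0,0,1.7],[0,0,1.7]]' --gripper '[0.45,0.45,0.45,0.45,0.45,0.45,0.45,0.45]'

```text
time: 3.75
ee_pos: [0.4838, 0.2353, 0.0724]
tcp_rot: [180.0, 0.0, -170.3]
wrist_force: [-0.1, -0.3, 0.8]
opening: 0.0381
```

Run:
```python
from workcell import bot
import cv2
from h import *
o=bot.get_obs();togo(o,[.4884-.006,.238-.001,.060],-170)
p=bot.camera('scene')
im=cv2.cvtColor(p['image'],cv2.COLOR_RGB2BGR)
R=Ro.from_euler('xyz',o['tcp_rot'],degrees=True)
s=12;u0,v0=335,205
cr=cv2.resize(im[v0:v0+48,u0:u0+62],None,fx=s,fy=s,interpolation=cv2.INTER_NEAREST)
pr=lambda X:tuple(((proj(p,X)-[u0,v0]+.5)*s).astype(int).tolist())
for dz in(0,-.007):
  for k in(1,-1):
    a=[pr(o['ee_pos']+R.apply([x,k*.019,dz])) for x in(-.011,.011)]
    cv2.line(cr,a[0],a[1],(0,255,0) if k>0 else (0,0,255),1)
cv2.imwrite('pics/s3.png',cr)
```

```text
t 3.75 tcp [0.4838 0.2353 0.0724] rot [ 180.     0.  -170.3] q [25.9  2.8 -7.4 79.7 -0.  16.2] F [-0.1 -0.3  0.8] op 0.0381
xyz units [0.03 0.05 0.31] dr [ 0.     0.001 -0.005]
```

View pics/s3.png

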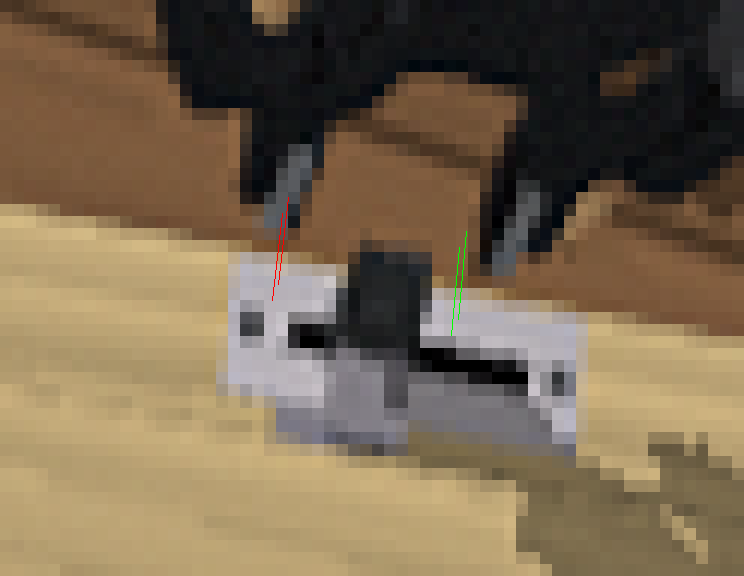

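One view still can't separate height from x. In the very first pictures both cameras saw the gripper, so I'll compare those with the nominal tips, which costs no robot time.

Run:
```python
import cv2,pickle
from h import *
P=pickle.load(open('P.pkl','rb'))
ee=np.array([.22456,-.50177,.20917]);R=Ro.from_euler('xyz',[180,0,24.11],degrees=True)
ims=[]
for n in P:
    p=P[n];u,v=proj(p,ee).astype(int);print(n,u,v)
    im=cv2.cvtColor(p['image'],cv2.COLOR_RGB2BGR)
    u0=min(max(u-32,0),512-64);v0=min(max(v-32,0),384-64);s=6
    cr=cv2.resize(im[v0:v0+64,u0:u0+64],None,fx=s,fy=s,interpolation=cv2.INTER_CUBIC)
    pr=lambda X:tuple(((proj(p,X)-[u0,v0]+.5)*s).astype(int).tolist())
    for dz,c in((0,(0,255,255)),(-.013,(0,255,0)),(-.05,(0,0,255))):
      for k in(1,-1):
        a=[pr(ee+R.apply([x,k*.0425,dz])) for x in(-.011,.011)]
        cv2.line(cr,a[0],a[1],c,1)
    ims.append(cr)
cv2.imwrite('pics/tips.png',np.hstack(ims))
```

```text
scene 155 51
top 440 318
```

View pics/tips.png

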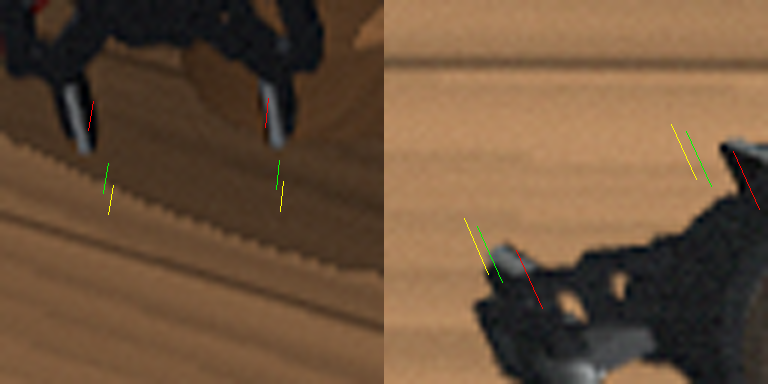

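In both views the drawn finger ends sit about 22 mm further back than the stated TCP, so the tips are higher than nominal and x is fine. I'll descend in guarded steps, checking force and picture.

step_arm --dr '[[0,0,0],[0,0,0],[0,0,0],[0,0,0],[0,0,0],[0,0,0],[0,0,0],[0,0,0]]' --xyz '[[0,0.0,0.1],[0,0.0,0.2],[0,0.0,0.3],[0,0.0,0.4],[0,0,0.45],[0,0,0.5],[0,0,0.5],[0,0,0.5]]' --gripper '[0.45,0.45,0.45,0.45,0.45,0.45,0.45,0.45]'

```text
time: 4.6
ee_pos: [0.4836, 0.2352, 0.052]
tcp_rot: [180.0, 0.0, -170.3]
wrist_force: [1.3, 0.3, -0.1]
opening: 0.0384
```

```bash
cat > look.py <<'E'
import sys,cv2
from workcell import bot
from h import *
o=bot.get_obs();togo(o,[.4884-.006,.238-.001,.035],-170)
p=bot.camera('scene')
im=cv2.cvtColor(p['image'],cv2.COLOR_RGB2BGR)
s=10;u0,v0=325,195
cr=cv2.resize(im[v0:v0+58,u0:u0+75],None,fx=s,fy=s,interpolation=cv2.INTER_NEAREST)
cv2.imwrite(f'pics/{sys.argv[1]}.png',cr)
E
python3 look.py s4
```

```text
t 4.6 tcp [0.4836 0.2352 0.052 ] rot [ 180.     0.  -170.3] q [25.9  3.2 -9.3 77.5  0.  16.2] F [ 1.3  0.3 -0.1] op 0.0384
xyz units [0.02 0.05 0.42] dr [ 0.     0.    -0.005]
```

View pics/s4.png

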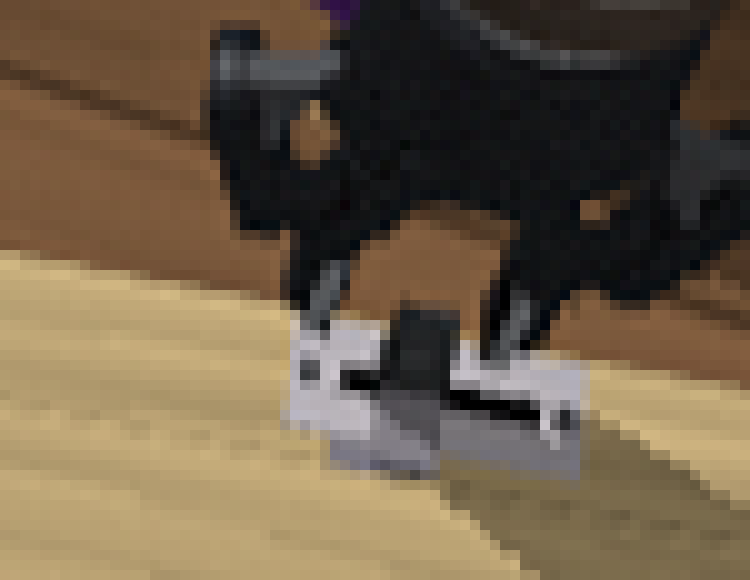

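The tips are at about (315,325) and (495,355) in the crop, either side of the thumb top at (422,335) and level with it. There is no contact force. Down another 12 mm, with a small +y correction.

step_arm --dr '[[0,0,0],[0,0,0],[0,0,0],[0,0,0],[0,0,0],[0,0,0],[0,0,0],[0,0,0]]' --xyz '[[0,0.05,0.04],[0,0.08,0.08],[0,0.08,0.12],[0,0.08,0.16],[0,0.08,0.2],[0,0.08,0.24],[0,0.08,0.28],[0,0.08,0.3]]' --gripper '[0.45,0.45,0.45,0.45,0.45,0.45,0.45,0.45]'

```text
time: 5.45
ee_pos: [0.4829, 0.2383, 0.0397]
tcp_rot: [-180.0, -0.0, -170.3]
wrist_force: [-1.1, 0.2, -0.3]
opening: 0.0386
```

```bash
python3 look.py s5
```

```text
t 5.45 tcp [0.4829 0.2383 0.0397] rot [-180.    -0.  -170.3] q [ 26.3   3.6 -10.2  76.2  -0.   16.6] F [-1.1  0.2 -0.3] op 0.0386
xyz units [ 0.02 -0.03  0.12] dr [-0.    -0.    -0.005]
```

View pics/s5.png

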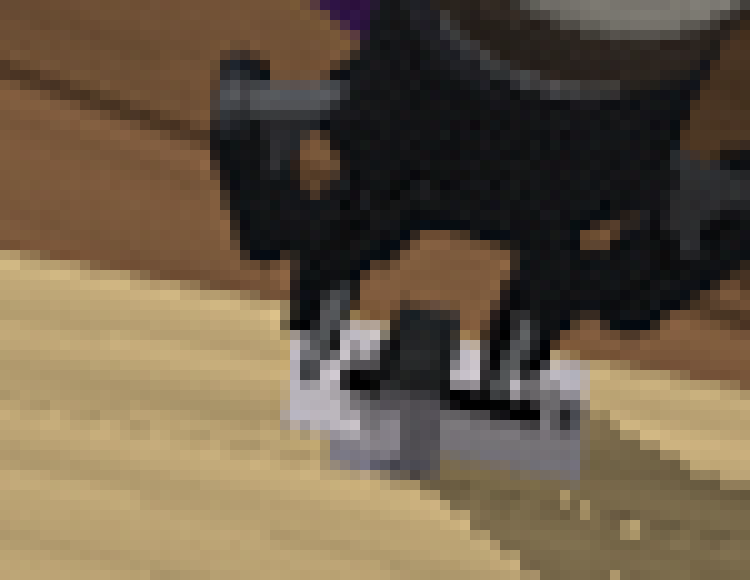

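No force at a TCP height that would have pressed nominal tips into the ledge, so the tips are higher than nominal, at about z = 0.066. The pads flank the thumb by about 15 mm of height. Now I'll push to +y (tool +y).

step_arm --dr '[[0,0,0],[0,0,0],[0,0,0],[0,0,0],[0,0,0],[0,0,0],[0,0,0],[0,0,0]]' --xyz '[[0,0.1,0.05],[0,0.2,0.1],[0,0.3,0.1],[0,0.4,0.1],[0,0.5,0.1],[0,0.58,0.1],[0,0.65,0.1],[0,0.65,0.1]]' --gripper '[0.45,0.45,0.45,0.45,0.45,0.45,0.45,0.45]'

```text
time: 6.3
ee_pos: [0.4786, 0.2645, 0.036]
tcp_rot: [180.0, 0.0, -170.3]
wrist_force: [0.7, -0.2, -0.7]
opening: 0.0386
```

```bash
python3 look.py s6
```

```text
t 6.3 tcp [0.4786 0.2645 0.036 ] rot [ 180.     0.  -170.3] q [28.9  4.8 -9.4 75.8  0.  19.2] F [ 0.7 -0.2 -0.7] op 0.0386
xyz units [ 0.02 -0.69  0.02] dr [ 0.     0.    -0.005]
```

View pics/s6.png

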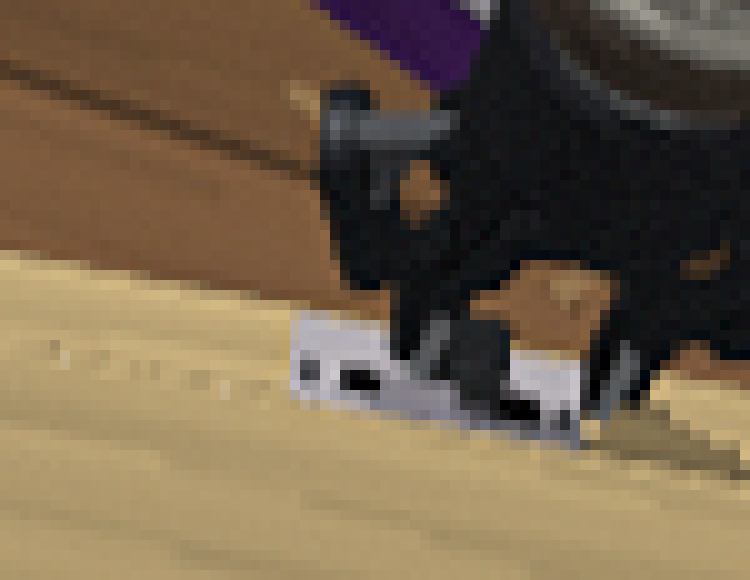

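The lid has let go and is rising: its front edge is off the ledge line, and the thumb has moved about 13 mm to (480,360) in the crop. I'll back the finger off the thumb, then go up and away towards the robot.

step_arm --dr '[[0,0,0],[0,0,0],[0,0,0],[0,0,0],[0,0,0],[0,0,0],[0,0,0],[0,0,0]]' --xyz '[[0,-0.1,0],[0.0,-0.2,0],[0.05,-0.2,-0.3],[0.15,-0.2,-0.8],[0.4,-0.2,-1.5],[0.9,-0.2,-2.4],[1.4,-0.2,-3.3],[1.8,-0.2,-4.0]]' --gripper '[0.45,0.45,0.45,0.45,0.45,0.45,0.45,0.45]'

```text
time: 7.15
ee_pos: [0.4082, 0.2437, 0.1992]
tcp_rot: [179.9, 0.1, -170.3]
wrist_force: [-0.1, 0.5, 0.5]
opening: 0.0382
```

step_arm --dr '[[0,0,0],[0,0,0],[0,0,0],[0,0,0],[0,0,0],[0,0,0],[0,0,0],[0,0,0]]' --xyz '[[0.3,0,-0.2],[0.6,0,-0.4],[0.9,0,-0.6],[1.2,0,-0.8],[1.4,0,-1.0],[1.5,0,-1.0],[1.5,0,-1.0],[1.5,0,-1.0]]' --gripper '[0.45,0.45,0.45,0.45,0.45,0.45,0.45,0.45]'

```text
time: 7.95
ee_pos: [0.3499, 0.2339, 0.2354]
tcp_rot: [-180.0, -0.0, -170.3]
wrist_force: [0.3, 0.1, -0.0]
opening: 0.0385
```

Run:
```python
from workcell import bot
import cv2,numpy as np
o=bot.get_obs();print(o['time'],o['ee_pos'],o['wrist_force'])
a=[cv2.cvtColor(bot.camera(n)['image'],cv2.COLOR_RGB2BGR) for n in('scene','top')]
for n,i in zip('st',a): cv2.imwrite(f'pics/{n}7.png',cv2.resize(i,(800,600)))
```

```text
7.95 [0.3499291  0.23387968 0.23541464] [ 0.27502859  0.07527694 -0.01596013]
```

View pics/s7.png

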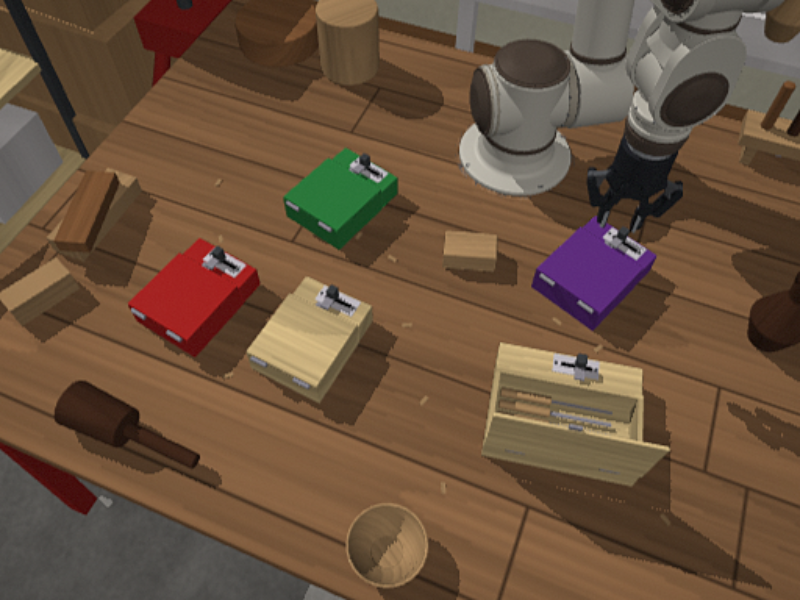

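View pics/t7.png

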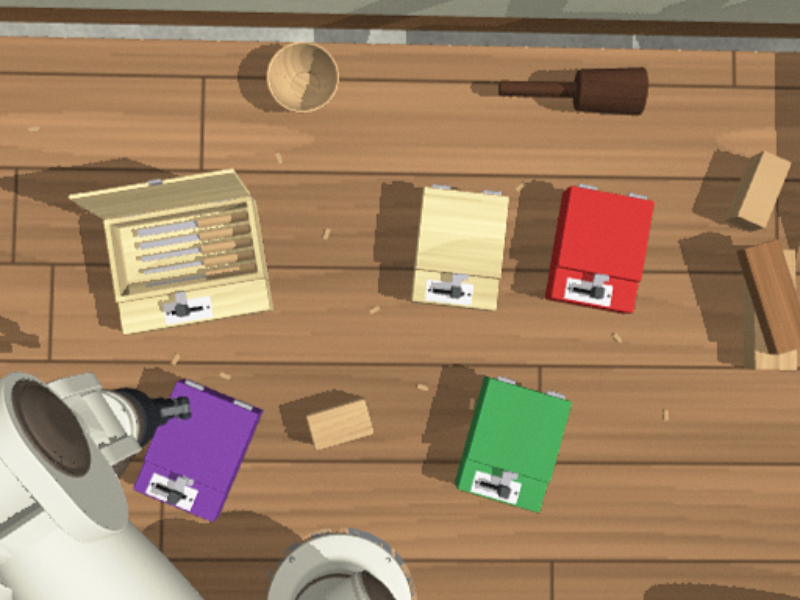

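Both views show the long case open, with its lid past upright at about (155,190) in the top view and the gouges visible. The short pale case and all the coloured ones are shut, and the gripper is clear of everything. I'll wait a moment and confirm the lid has come to rest, then hand in.

step_arm --dr '[[0,0,0],[0,0,0],[0,0,0],[0,0,0],[0,0,0],[0,0,0],[0,0,0],[0,0,0]]' --xyz '[[0,0,0],[0,0,0],[0,0,0],[0,0,0],[0,0,0],[0,0,0],[0,0,0],[0,0,0]]' --gripper '[0.45,0.45,0.45,0.45,0.45,0.45,0.45,0.45]'

```text
time: 8.85
ee_pos: [0.3498, 0.2339, 0.2359]
tcp_rot: [180.0, -0.0, -170.3]
wrist_force: [0.6, 1.3, -0.3]
opening: 0.0389
```

Run:
```python
from workcell import bot
import cv2,numpy as np
from h import *
p=bot.camera('top');im=cv2.cvtColor(p['image'],cv2.COLOR_RGB2BGR)
old=cv2.resize(cv2.imread('pics/t7.png'),(512,384));
d=np.abs(im.astype(int)-old).sum(2)[100:220,30:180];print('lid area change',d.mean(),(d>120).sum())
# expected lid outer edge at 1.65 rad: hinge = thumb0 + 167 mm along +x of case
c,s=np.cos(np.radians(10)),np.sin(np.radians(10))
ax=np.array([c,s,0]);ay=np.array([-s,c,0])
for th in(1.3,1.5,1.65):
    e=[.4884,.238,.061]+ax*(.167-.135*np.cos(th))+np.array([0,0,.135*np.sin(th)])
    print(th,[np.round(proj(p,e+ay*k*.12)*800/512).tolist() for k in(1,-1)])
cv2.imwrite('pics/t8.png',cv2.resize(im[90:220,30:190],None,fx=4,fy=4))
o=bot.get_obs();print(o['time'],o['wrist_force'])
```

```text
lid area change 9.060722222222223 3
1.3 [[73.0, 230.0], [239.0, 204.0]]
1.5 [[69.0, 212.0], [236.0, 185.0]]
1.65 [[67.0, 198.0], [234.0, 171.0]]
8.9 [0.70453068 0.88254085 0.06577116]
```

View pics/t8.png

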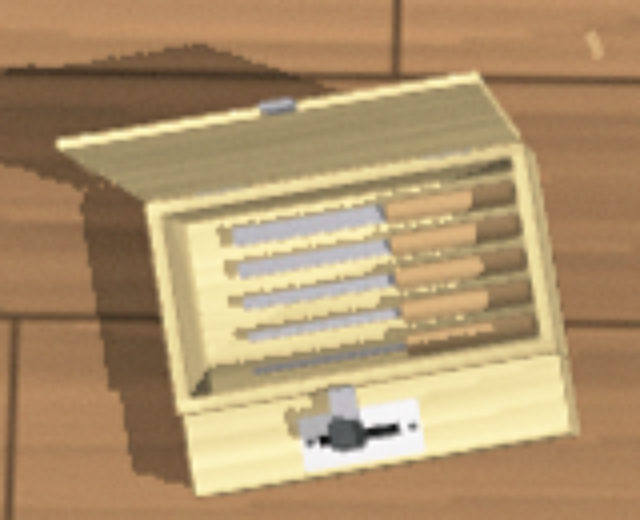

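The lid is at rest. Its top edge is at about (70,197) and (235,170) in the 800-wide top view, which matches the projection for 1.65 rad: (67,198) and (234,171).

```bash
python3 -c "
from workcell import bot
print(bot.job_done())"
```

```text
the job is handed in; nothing more can be done
None
```

The gouge case is open and the job is handed in. I straddled its thumb piece with the half-closed jaws, pushed the latch left until it released the lid, then backed off and moved clear.

- **Lid:** it had stopped moving, and its top edge in the top camera matches a fully open lid (1.65 rad) to within about 3 pixels.
- **Other cases:** the shorter pale case and the red, green and purple look-alikes were still shut in both camera views about a second before hand-in. The final picture covered only the gouge case.
- **Forces and time:** wrist force stayed under about 2 N at every reading, nothing was touching the robot at the end, and it took about 9 s.
- **What disagreed:** in both cameras the fingertips sat about 22 mm further back than the stated tool point. I went by the pictures and lowered the gripper in small steps, checking the force each time. At a height where the stated tips would have pressed on the ledge, there was no contact.

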